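Latch the board carriage in the test position and start the test

ROBOT

A 6-joint arm with a two-finger parallel gripper is mounted at the origin on the work surface. World frame = base frame: x ahead of the robot, y to its left, z up, the work surface at z = 0. Lengths are in m, angles in rad, forces in N, time in s.
With the tool pointing down it reaches from about 0.35 to 0.775 m from the base axis. Payload 7.3 kg.
Tool frame: the origin (TCP) lies at the very end of the fingers, on their centre line; the grasp point (between the pads) lies 19 mm behind it; z points along the fingers, y is the line along which they close (so a half turn about z gives the same grasp; the last joint's range is limited). The gripper opens to 92 mm and grips with 3 to 60 N. Pads are 19 mm wide; open, the fingers measure 130 mm over their backs; the gripper's body (75 mm by 190 mm) begins 47 mm behind the grasp point.
Start: joints at [-1.333, 0.342, 1.524, -0, 1.275, -0.146], TCP at [0.197, -0.487, 0.227] pointing down, gripper open.
Joint ranges: [-2.53, 2.53], [-0.77, 2.02], [0.04, 2.7], [-1, 4.14], [0.28, 2.66], [-3.11, 3.11]. Speed limits (rad/s): [2.57, 2.57, 3.14, 3.14, 3.14, 3.14].

INTERFACE

Orientations are given as [roll, pitch, yaw] about the fixed x, y, z axes, in that order (R = Rz(yaw) Ry(pitch) Rx(roll)).
In Python, from cell import robot gives the robot as it stands.
- The arm moves only by the tool apply_moves, never from a script. Its argument "motion" is text: rows parted by semicolons, each of 7 numbers parted by spaces: the opening in per cent of the stroke, from 0 (shut) to 100 (fully open), then the shift along the tool's x, y, z in cm, then the turn, a rotation vector about the tool's x, y, z in rad. A call has 1 to 20 rows; each row shifts and turns the commanded pose from where the row before left it, along the tool's axes as they then stand; what a row does not reach is not made up. A row lasts 1/8 s, in which the tool goes at most 62.5 mm and 10.7 degrees, less where a joint would pass 70% of its speed; a pose out of reach is approached as far as the arm can. A call with a gripper value outside its range is refused whole. The fingers move at their own pace and stop on an object; "force" is the grip in N (left out, the last holds). Time passes only in rows, so rows that do not move let the fingers close. It gives the time, the measured TCP pose, the force, the opening and the grip force at its end, in the units of the state.
- robot.observe(): the state, without advancing time (a new reading comes with each control period).
- robot.read_camera(name): name is "scene" or "top" or "wrist"; returns a dict with "img" (420x560x3 uint8, red, green, blue), "fovy" (degrees; the focal length in pixels is half the picture's height over the tangent of half this angle, whatever the lens; pixels are square), "cx", "cy" (the principal point, pixels), "R" (3x3) and "t" (3): a world point X has camera coordinates R X + t; the wrist camera has in their place "hand_eye" (4x4, takes a point from camera to tool coordinates, whose origin is the TCP and whose axes are the flange's). Camera axes: x right, y down, z forward; pixel columns grow to the right and rows downward; lengths in m; the calibration is good to about 2 mm. A picture is of the moment at which its call begins: read the wrist's pose just before it. There is no depth.
- robot.hand_in(): hands the job in; it is judged then, once.
Trained networks look in a picture, given as the dict that the camera call returned (one of the last four; its "shot" number tells which), for a name from the list of things; names that differ only in an ending like _2 or _b are one class to them, and where a whole thing is asked for, a point or a joint stands for the part that bears it (a point fixed in the world has none). Each returns a list of dicts, best first, with "score" (0 to 1); they miss things now and then, are a little off and sometimes report something else, mostly with a low value. They report only what shows in the picture. A call takes as long as a camera call. They do not tell look-alikes from the thing itself.
- robot.search_frame(target, picture): "centre" ([x, y, z] in m, in world coordinates, good to about 4 mm: the middle of the surface that is visible of it).
- robot.trace(target, picture): "pixels" (420x560 bool, what is visible of it).
The state is a dict: "time": time; "qpos": joint angles; "qvel": joint speeds; "joint_efforts": joint torques, N m; "tool_pos": TCP position; "tool_rot": TCP orientation; "contact_force": force on the tool from outside, world axes, zero at the start; "torque": the same for the moment, N m; "opening": finger opening in m; "grip_force": force on a finger pad.
Only numpy, scipy, OpenCV 4.12 (cv2) and the standard library are available. Lean on these libraries where they do the work, as an engineer would, in place of code of your own. Each camera call takes 0.05 s, during which the arm holds its last target. There are 200 camera calls.

TASK

On the cradle that holds the white circuit board, push the orange push plate of the sprung carriage well in towards the back, then let it go so that it springs back and the stop pin catches it at the middle (test) position. Then press that cradle's green start button fully down and let it up again. Leave both boards lying in their nests, do not operate the other cradle, and leave everything else on the bench where it is.

Things in the scene. Friction and masses are not known exactly. Their poses are not given: they have to be found in the camera images.
- cradle: Fixed test cradle with the WHITE circuit board (the one to use). Grey base plate 250 (x) x 180 (y) x 12 mm; origin: centre of its underside, on the table. x = push direction (front to back), z up. Orange push plate at the front (-x), stop pin with red knob at (30, 52) mm, green button at (10, -66) mm; tallest part is the knob, 71 mm above the table (80 with the pin lifted).
- carriage (a joint): White board's sprung carriage, slides along cradle +x: 0 = front stop (rest), 0.068 m = hard back stop. Spring to the front, 5 N at 0 to 9 N at the back, damping 30 N s/m. Its tooth lifts the stop pin going in; beyond 0.042 the pin has dropped behind the tooth, and once let go the carriage returns (0.15 to 0.3 m/s) and is caught at about 0.038. Pushed less far, it returns to 0.
- push_plate (a point): Middle of the front face of the orange push plate of the white board's carriage; moves with it. Axes as the cradle's. The plate is 84 mm wide (y), 40 high, 12 thick; this point is 40 mm above the table, the plate's top edge 60, its lower edge 20. At rest the face is 114 mm in front of the cradle's origin, 11 mm behind the base plate's front edge.
- pin (a joint): Stop pin of the white board's cradle: steel pin with a red knob on top, upright in its bracket. 0 = down, about 0.009 = lifted by the tooth, in m; sprung downwards.
- start (a joint): Green start button of the white board's cradle: 0 = up, 0.006 = fully down, in m; springs back when let go. Fully down takes 5 N.
- start_top (a point): Centre of the top of that green button (radius 14 mm, black round housing radius 22 mm); top 34 mm above the table, pressed straight down; the housing's rim is 24 mm above the table.
- board: White circuit board, 100 (x) x 72 (y) x 4 mm with components up to 17 mm, loose, about 120 g, lying in the shallow nest of its carriage (nest lip 6 mm high). Origin: centre of its underside, 28 mm above the table and 74 mm behind the push plate's front face.
- cradle_b: Fixed test cradle with the GREEN circuit board (not to be used). Grey base plate 250 (x) x 180 (y) x 12 mm; origin: centre of its underside, on the table. x = push direction (front to back), z up. Orange push plate at the front (-x), stop pin with red knob at (30, 52) mm, green button at (10, -66) mm; tallest part is the knob, 71 mm above the table (80 with the pin lifted).
- carriage_b (a joint): Carriage of the green board's cradle, same in every way; stays at 0.
- start_b (a joint): Green start button of the green board's cradle, same kind; stays unpressed.
- push_plate_b (a point): Middle of the front face of the orange push plate of the green board's carriage, as for the other.
- board_b: Green circuit board of the same size, loose in the nest of the other cradle. Origin: centre of its underside.
- heatsink: Loose aluminium heat sink 40 x 40 x 24 mm between the cradles. Origin: centre of its underside.
- parts_tray: Loose blue parts tray 75 x 55 x 22 mm between the cradles. Origin: centre of its underside.
- screwdriver: Loose screwdriver, 160 mm long, lying at the left. Origin: near its middle, on the table.
- mug: Loose white mug, 80 mm wide, 95 mm high, standing at the right. Origin: centre of its underside.
- bottle: Loose pale bottle with a white cap, 56 mm wide, 120 mm high, standing beyond the cradles. Origin: centre of its underside.
- tape_roll: Loose yellow tape roll, 80 mm wide, 20 mm high, lying beyond the cradles. Origin: centre of its underside.
Things that resemble listed ones, but are neither listed nor needed, are in the scene too. Of the things shaped like the board, the white one is meant.

How it is judged:
By the outcome, as a careful person would: the job done as asked, in the order asked, and still so for the second after the job is handed in, with the robot touching nothing.
It also fails if it takes over 40 s, if anything falls off the work surface, if the arm or the gripper's body presses on something with over 40 N, if the wrist force passes 120 N, or if a joint passes its speed limit or range.

## Working session

There is one attempt and no reset: what is moved stays moved. The work goes in short steps, Python scripts to look and compute and a tool call to move; the robot and the scene stay as the last step left them, time stands still between calls to the robot, and variables do not carry over. Pictures are saved under pics/ and viewed, at most 10 in all, crops included, and the job is handed in when it is done.

Besides the shell and the picture viewer there is one more tool, called after "Request:" as name(argument=value, ...), one argument or row to a line, values as JSON. apply_moves: Moves the arm, as the interface text tells. Its arguments: {"type":"object","properties":{"motion":{"type":"string"},"force":{"type":"number"}},"required":["motion"]}

```bash
mkdir -p pics; ls; cat > h.py <<'E'
import numpy as np, cv2
from cell import robot
def K(p):
    f=p["img"].shape[0]/2/np.tan(np.radians(p["fovy"])/2); return f
def proj(p,X):
    c=np.asarray(p["R"])@np.asarray(X)+np.asarray(p["t"]); f=K(p); return np.array([p["cx"]+f*c[0]/c[2],p["cy"]+f*c[1]/c[2]])
def ray(p,u,v):
    f=K(p); R=np.asarray(p["R"]); d=R.T@np.array([(u-p["cx"])/f,(v-p["cy"])/f,1]); return -R.T@np.asarray(p["t"]), d
def atz(p,u,v,z):
    o,d=ray(p,u,v); return o+d*(z-o[2])/d[2]
def save(n,img): cv2.imwrite("pics/"+n,cv2.cvtColor(img,cv2.COLOR_RGB2BGR))
E
python3 - <<'E'
from h import *
s=robot.observe(); print(s["time"],s["tool_pos"],s["tool_rot"])
for c in ["top","scene"]:
    p=robot.read_camera(c); save(c+"1.png",p["img"]); print(c,p["fovy"],p["cx"],p["cy"],(-np.asarray(p["R"]).T@p["t"]).round(3))
    for n in ["cradle","push_plate","start_top","board","pin"]:
        for d in robot.search_frame(n,p)[:4]: print(n,round(d["score"],2),np.round(d["centre"],3),proj(p,d["centre"]).round())
E
```

```text
pics
0.0 [ 0.19650858 -0.48639019  0.22602702] [-3.14005168e+00 -2.49079771e-04  3.83812028e-01]
top 47.24023094011513 289.54976655267325 211.27308714059765 [0.326 0.022 1.368]
cradle 0.97 [ 0.526 -0.229  0.01 ] [380. 199.]
cradle 0.68 [0.568 0.202 0.013] [229. 189.]
push_plate 0.74 [0.804 0.058 0.021] [277. 107.]
push_plate 0.73 [ 0.438 -0.2    0.025] [372. 229.]
start_top 0.66 [0.534 0.146 0.037] [248. 199.]
board 0.92 [0.197 0.279 0.006] [203. 321.]
board 0.79 [ 0.47  -0.232  0.029] [384. 218.]
board 0.75 [0.511 0.227 0.033] [220. 208.]
board 0.61 [0.634 0.57  0.006] [103. 170.]
scene 46.522498847036566 285.4473370858951 211.19924271830038 [ 1.29  -0.736  1.237]
cradle 0.69 [0.584 0.194 0.007] [333. 205.]
cradle 0.64 [ 0.548 -0.248  0.012] [229. 274.]
push_plate 0.88 [ 0.44  -0.231  0.033] [210. 247.]
push_plate 0.21 [0.81  0.049 0.019] [358. 264.]
start_top 0.43 [0.543 0.141 0.034] [314. 202.]
board 0.76 [0.198 0.27  0.003] [270. 146.]
board 0.75 [0.642 0.564 0.004] [408. 161.]
board 0.65 [0.583 0.195 0.008] [333. 204.]
board 0.59 [0.516 0.223 0.035] [324. 185.]
pin 0.36 [ 0.791 -0.075  0.072] [328. 274.]
```

View pics/top1.png

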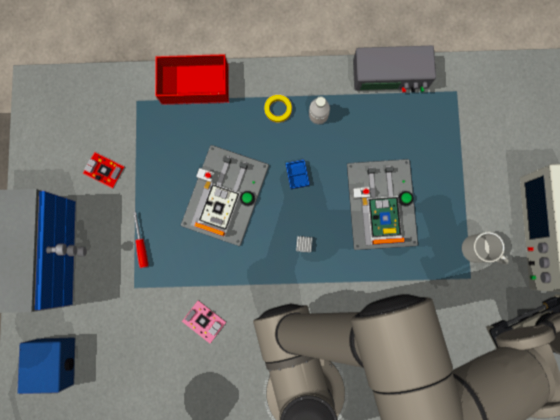

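View pics/scene1.png

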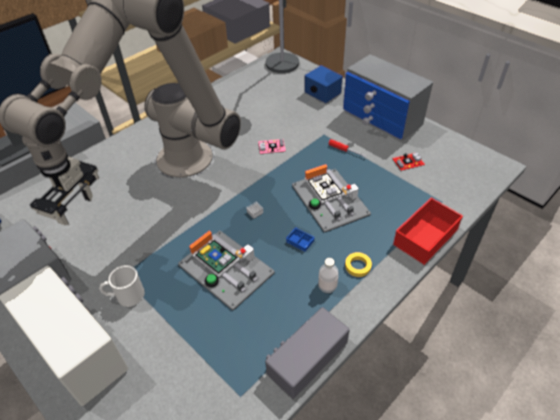

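The top view shows the white board's cradle at (225,195), with its orange plate at (210,229), button at (248,199) and knob near (205,174). Possible mix-ups:
- Boards: green at (385,218), pink at (204,321), red at (103,170).
- Plates: the other orange plate at (388,240).
- Buttons: the other green button at (406,198).

I choose the cradle at (225,195) and fit its pose from both views.

```bash
cat >> h.py <<'E'
from scipy.optimize import least_squares
def W(q,P):
    c,s=np.cos(q[2]),np.sin(q[2]); P=np.asarray(P,float)
    return np.array([q[0]+c*P[0]-s*P[1],q[1]+s*P[0]+c*P[1],P[2]])
def blob(p,lo,hi,near,r=60,smin=120,vmin=50):
    h=cv2.cvtColor(p["img"],cv2.COLOR_RGB2HSV); m=cv2.inRange(h,(lo,smin,vmin),(hi,255,255))
    n,l,st,c=cv2.connectedComponentsWithStats(m)
    k=[i for i in range(1,n) if np.hypot(*(c[i]-near))<r and st[i,4]>8]
    if not k: return None
    i=max(k,key=lambda i:st[i,4]); return c[i],l==i,st[i,4]
E
python3 - <<'E'
from h import *
obs=[]
P={}
for c,nb,no in [("top",(248,199),(210,229)),("scene",(315,203),(316,171))]:
    p=robot.read_camera(c); P[c]=p
    b=blob(p,45,85,nb,12); o=blob(p,5,18,no,15,140,120)
    print(c,"button",b and (b[0],b[2]),"orange",o and (o[0],o[2]))
    for nm,d in (("b",b),("o",o)):
        if d: obs.append((p,nm,d[0]))
    q=p
pt={"b":(.010,-.066,.032),"o":(-.110,0,.048)}
def res(q): return np.concatenate([proj(p,W(q,pt[n]))-o for p,n,o in obs])
r=least_squares(res,[.56,.2,-.3]); q=r.x; print("pose",q.round(4),r.fun.round(1))
# independent heights by triangulation
for nm in "bo":
    A=[];B=[]
    for p,n,o in obs:
        if n==nm:
            x0,d=ray(p,*o); d/=np.linalg.norm(d); M=np.eye(3)-np.outer(d,d); A.append(M);B.append(M@x0)
    print(nm,"tri",np.linalg.solve(sum(A),sum(B)).round(4),"model",W(q,pt[nm]).round(4))
out=[]
for c in P:
    p=P[c]; ctr=proj(p,[*q[:2],.03]).astype(int); x,y=ctr-[50,60]; s=4
    im=cv2.resize(p["img"][y:y+120,x:x+100],None,fx=s,fy=s,interpolation=cv2.INTER_CUBIC)
    f=lambda X:tuple(int(v) for v in (proj(p,W(q,X))-[x,y]+.5)*s)
    for L in ([(-.125,-.09,.012),(.125,-.09,.012),(.125,.09,.012),(-.125,.09,.012)],[(-.114,-.042,.06),(-.102,-.042,.06),(-.102,.042,.06),(-.114,.042,.06)]):
        cv2.polylines(im,[np.array([f(X) for X in L])],True,(255,0,255),1)
    for X in ((.01,-.066,.034),(.03,.052,.071),(-.114,0,.04)): cv2.circle(im,f(X),4,(0,255,255),1)
    out.append(im)
save("crop1.png",np.hstack(out))
E
```

```text
top button (array([246.69, 197.29]), np.int32(100)) orange (array([209.09774436, 228.68421053]), np.int32(133))
scene button (array([314.5       , 202.20833333]), np.int32(48)) orange (array([315.61818182, 171.37575758]), np.int32(165))
pose [ 0.5548  0.2131 -0.3656] [ 0.9 -0.8  0.6 -0.4  0.1 -1.8  0.2 -1.6]
b tri [0.5396 0.1507 0.0208] model [0.5406 0.1479 0.032 ]
o tri [0.4511 0.2548 0.0386] model [0.4521 0.2525 0.048 ]
```

View pics/crop1.png

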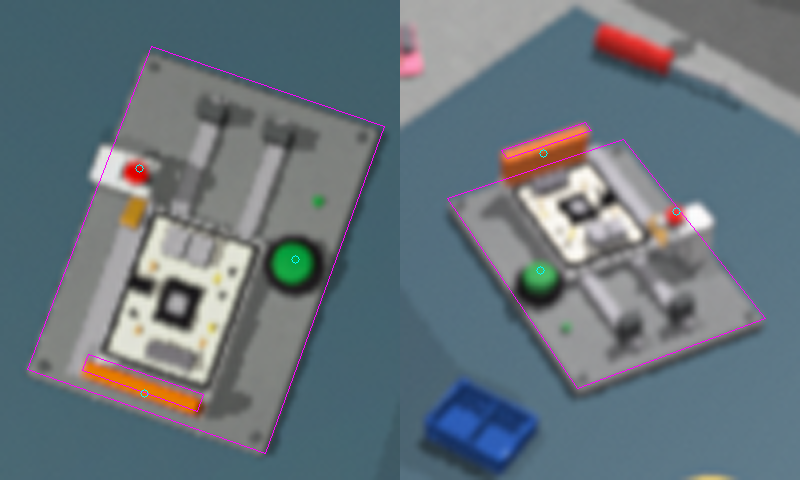

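The fit overlay sits within 2–3 mm on the white board's cradle in both views. Next I fly to a spot above the front of its push plate, fingers shut and tool x along the push direction.

Request:
apply_moves(
  motion="0 0 0 0 0 0 0.15;0 0 0 0 0 0 0.15;0 0 0 0 0 0 0.15;0 0 0 0 0 0 0.15;0 0 0 0 0 0 0.15;0 1.2 -5.6 0 0 0 0;0 1.2 -5.6 0 0 0 0;0 1.2 -5.6 0 0 0 0;0 1.2 -5.6 0 0 0 0;0 1.2 -5.6 0 0 0 0;0 1.2 -5.6 0 0 0 0;0 1.2 -5.6 0 0 0 0;0 1.2 -5.6 0 0 0 0;0 -2.8 -5.5 0 0 0 0;0 -2.8 -5.5 0 0 0 0;0 -2.8 -5.5 0 0 0 0;0 -2.8 -5.5 0 0 0 0;0 -2.8 -5.5 0 0 0 0;0 -2.8 -5.5 0 0 0 0;0 0 0 0 0 0 0",
)

```text
time: 3.2
tool_pos: [0.4068, 0.2691, 0.2265]
tool_rot: [-3.141, 0.0, -0.36]
contact_force: [0.1, -0.8, -0.2]
opening: 0.0005
grip_force: 0.0
```

```bash
cat >> h.py <<'E'
from scipy.spatial.transform import Rotation as Ro
def wrist():
    s=robot.observe(); p=robot.read_camera("wrist")
    T=np.eye(4); T[:3,:3]=Ro.from_euler("xyz",s["tool_rot"]).as_matrix(); T[:3,3]=s["tool_pos"]
    C=np.linalg.inv(T@np.asarray(p["hand_eye"])); p["R"]=C[:3,:3]; p["t"]=C[:3,3]; return p,s
E
python3 - <<'E'
from h import *
p,s=wrist(); print(np.asarray(p["hand_eye"]).round(3))
q=[.5548,.2131,-.3656]
im=p["img"].copy()
f=lambda X:tuple(int(v) for v in proj(p,W(q,X)))
for L in ([(-.125,-.09,.012),(.125,-.09,.012),(.125,.09,.012),(-.125,.09,.012)],[(-.114,-.042,.06),(-.102,-.042,.06),(-.102,.042,.06),(-.114,.042,.06)]):
    cv2.polylines(im,[np.array([f(X) for X in L])],True,(255,0,255),1)
for X in ((.01,-.066,.034),(.03,.052,.071)): cv2.circle(im,f(X),5,(0,255,255),1)
save("w1.png",im)
E
```

```text
[[-0.001 -0.963 -0.27   0.073]
 [ 1.    -0.    -0.001 -0.001]
 [ 0.001 -0.27   0.963 -0.157]
 [ 0.     0.     0.     1.   ]]
```

View pics/w1.png

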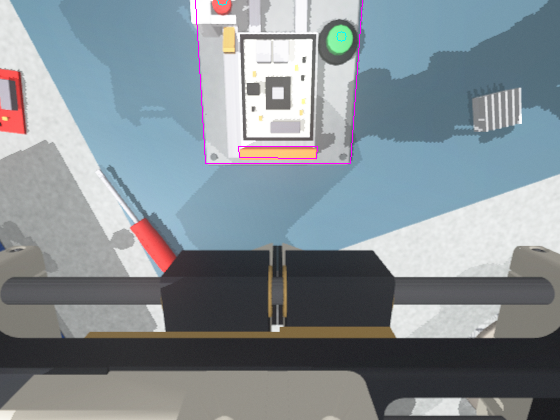

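The wrist view confirms the choice: the model outline falls on the white board's cradle, with the orange plate at (278,153) and the button at (339,39). Next I descend in front of the plate.

Request:
apply_moves(
  motion="0 0 0 4.8 0 0 0;0 0 0 4.8 0 0 0;0 0 0 4.8 0 0 0;0 0 0 4.8 0 0 0;0 0 0 0 0 0 0;0 1.5 0 0 0 0 0;0 1.0 0 0 0 0 0;0 0 0 0 0 0 0",
)

```text
time: 4.25
tool_pos: [0.4334, 0.2563, 0.0362]
tool_rot: [-3.139, -0.003, -0.368]
contact_force: [0.1, -0.2, 0.6]
opening: 0.0005
grip_force: 0.0
```

Request:
apply_moves(
  motion="0 0.8 0 0 0 0 0;0 1.0 0 0 0 0 0;0 1.5 0 0 0 0 0;0 1.5 0 0 0 0 0;0 1.0 0 0 0 0 0;0 0.5 0 0 0 0 0;0 0 0 0 0 0 0;0 0 0 0 0 0 0",
)

```text
time: 5.25
tool_pos: [0.4884, 0.2347, 0.0351]
tool_rot: [3.141, 0.003, -0.366]
contact_force: [-6.3, 4.0, 5.7]
opening: 0.0004
grip_force: 4.1
```

Request:
apply_moves(
  motion="0 0.4 0 0 0 0 0;0 0.2 0 0 0 0 0;0 0 0 0 0 0 0",
)

```text
time: 5.62
tool_pos: [0.494, 0.2326, 0.0351]
tool_rot: [3.141, 0.003, -0.366]
contact_force: [-7.5, 4.7, 6.7]
opening: 0.0005
grip_force: 4.3
```

Request:
apply_moves(
  motion="0 -5.5 0 0 0 0 0;0 -4.5 0 0 0 0 0;0 0 0 0 0 0 0;0 0 0 -5 0 0 0;0 0 0 -5 0 0 0;0 0 0 -5 0 0 0;0 0 0 -3 0 0 0;0 0 0 0 0 0 0;0 0 0 0 0 0 0",
)

```text
time: 6.75
tool_pos: [0.4025, 0.2671, 0.214]
tool_rot: [3.141, 0.0, -0.367]
contact_force: [1.4, -0.1, -0.5]
opening: 0.0005
grip_force: 0.0
```

```bash
python3 - <<'E'
from h import *
p,s=wrist(); print(s["tool_pos"],s["tool_rot"])
q0=np.array([.5548,.2131,-.3656])
b=blob(p,45,85,proj(p,W(q0,(.01,-.066,.034))),25,100); o=blob(p,5,22,proj(p,W(q0,(-.07,0,.06))),50,90,120)
print("btn",b[0],"expected",proj(p,W(q0,(.01,-.066,.034))), "btn world",atz(p,*b[0],.034).round(4),W(q0,(.01,-.066,.034)).round(4))
print("orange",o[0],o[2]); w=atz(p,*o[0],.06); print("orange local x",(w[0]-q0[0])*np.cos(q0[2])+(w[1]-q0[1])*np.sin(q0[2]))
im=p["img"].copy()
f=lambda X:tuple(int(v) for v in proj(p,W(q0,X)))
cv2.polylines(im,[np.array([f(X) for X in [(-.076,-.042,.06),(-.064,-.042,.06),(-.064,.042,.06),(-.076,.042,.06)]])],True,(255,0,255),1)
save("w2.png",im)
E
```

```text
[0.40250351 0.26710239 0.21404144] [ 3.14081294e+00  4.26244154e-04 -3.66582540e-01]
btn [337.7829582   30.89549839] expected [339.54247873  28.644707  ] btn world [0.5393 0.1502 0.034 ] [0.5405 0.1479 0.034 ]
orange [274.18494424 113.75836431] 1076
orange local x -0.07260981758265507
```

View pics/w2.png

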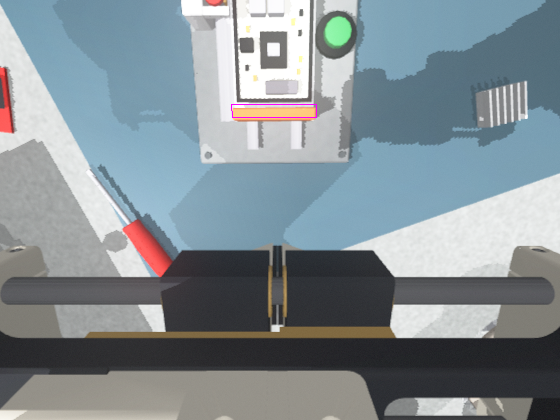

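The carriage was caught at about 0.038: the plate is at (274,112), on the model outline for the test position, and the board is in its nest. For the button I turn the fingers 90° so their narrow side faces the board, and move above it.

Request:
apply_moves(
  motion="0 0 0 0 0 0 -0.175;0 0 0 0 0 0 -0.175;0 0 0 0 0 0 -0.175;0 0 0 0 0 0 -0.175;0 0 0 0 0 0 -0.175;0 0 0 0 0 0 -0.175;0 0 0 0 0 0 -0.175;0 0 0 0 0 0 -0.175;0 0 0 0 0 0 -0.175;0 -1.6 4.25 0 0 0 0;0 -1.6 4.25 0 0 0 0;0 -1.6 4.25 0 0 0 0;0 -1.6 4.25 0 0 0 0;0 0 0 4 0 0 0;0 0 0 4 0 0 0;0 0 0 4 0 0 0;0 0 0 0 0 0 0;0 0 0 0 0 0 0",
)

```text
time: 9.05
tool_pos: [0.5393, 0.1475, 0.0954]
tool_rot: [3.141, -0.0, 1.209]
contact_force: [0.0, -0.3, 1.2]
opening: 0.0003
grip_force: 0.0
```

```bash
python3 - <<'E'
from h import *
p,s=wrist(); print(s["tool_pos"],s["tool_rot"],s["contact_force"])
save("w3.png",p["img"])
q0=np.array([.5548,.2131,-.3656]); d=np.array(s["tool_pos"][:2])-q0[:2]; c,n=np.cos(q0[2]),np.sin(q0[2])
print("local",c*d[0]+n*d[1],-n*d[0]+c*d[1])
b=blob(p,45,85,proj(p,W(q0,(.01,-.066,.034))),90,100); print(b and (b[0],b[2],atz(p,*b[0],.034)))
E
```

```text
[0.53930467 0.14749386 0.09538375] [ 3.14091681e+00 -2.27600533e-04  1.20883404e+00] [ 0.04385725 -0.28299631  1.18633455]
local 0.008983597210901367 -0.06680992020802645
(array([276.2408377 , 224.25026178]), np.int32(955), array([0.54039912, 0.15132232, 0.034     ]))
```

View pics/w3.png

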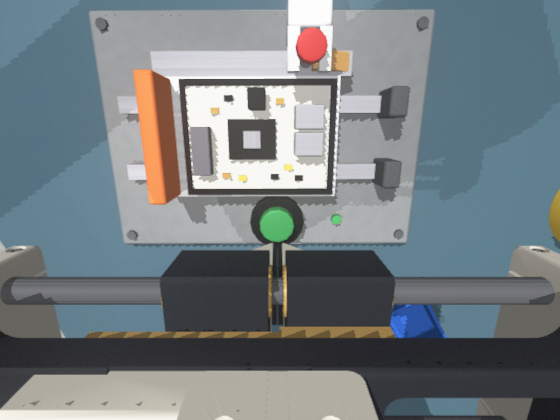

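The button is at (277,222), directly below the fingertips at (278,250), and the board nest is clear of them.

Request:
apply_moves(
  motion="0 0.2 0 2.5 0 0 0;0 0 0 2.5 0 0 0;0 0 0 0.8 0 0 0;0 0 0 0.3 0 0 0;0 0 0 0.3 0 0 0;0 0 0 0.2 0 0 0;0 0 0 0 0 0 0;0 0 0 0 0 0 0",
)

```text
time: 10.1
tool_pos: [0.5402, 0.1494, 0.0293]
tool_rot: [3.14, -0.001, 1.209]
contact_force: [0.7, -0.3, 3.7]
opening: 0.0008
grip_force: 2.1
```

Request:
apply_moves(
  motion="0 0 0 0.1 0 0 0;0 0 0 0.1 0 0 0;0 0 0 0.1 0 0 0;0 0 0 0 0 0 0",
)

```text
time: 10.6
tool_pos: [0.5403, 0.1495, 0.028]
tool_rot: [3.139, -0.001, 1.209]
contact_force: [-3.9, 1.4, 21.9]
opening: 0.0003
grip_force: 10.4
```

The button has bottomed out (22 N, TCP stopped at 28 mm, which is 34 − 6). I release it and back away upwards.

Request:
apply_moves(
  motion="0 0 0 -0.6 0 0 0;0 0 0 -2 0 0 0;0 0 0 -4 0 0 0;0 0 0 -5 0 0 0;0 0 0 -5 0 0 0;0 -5 0 -2 0 0 0;0 -5 0 0 0 0 0;0 0 0 0 0 0 0;0 0 0 0 0 0 0",
)

```text
time: 11.72
tool_pos: [0.5037, 0.056, 0.2112]
tool_rot: [-3.14, 0.0, 1.208]
contact_force: [0.7, 0.1, -0.2]
opening: 0.0006
grip_force: 0.0
```

```bash
python3 - <<'E'
from h import *
p,s=wrist(); print(s["time"],s["tool_pos"],s["contact_force"])
save("w4.png",p["img"])
E
```

```text
11.725 [0.50373302 0.05598914 0.21121706] [ 0.68631859  0.10984129 -0.1997093 ]
```

View pics/w4.png

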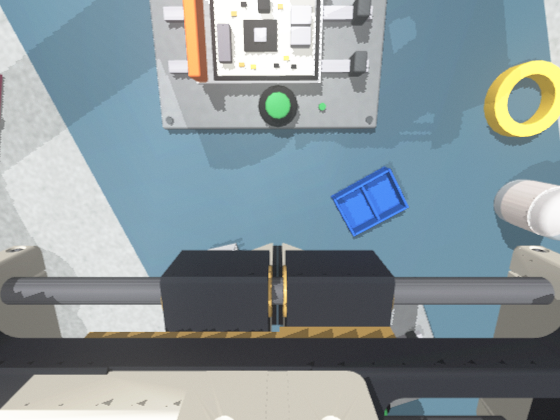

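The carriage is still at the middle position (plate at (194,40)), the board lies in its nest, and the button is up at (278,105). The tray, tape and bottle are untouched.

```bash
python3 -c "
from cell import robot
print(robot.hand_in())"
```

```text
the job is handed in; nothing more can be done
None
```

I pushed the white board's carriage in about 60 mm and let it go; the stop pin caught it at the test position. I then pressed the green start button fully down and released it, and handed the job in at about 12 s, with no verdict shown.

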